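# Find the canister with the calibration weight

### The arm

A 6-joint arm with a two-finger parallel gripper is mounted at the origin on the work surface. World frame = base frame: x ahead of the robot, y to its left, z up, the work surface at z = 0. Lengths are in m, angles in rad, forces in N, time in s.
With the tool pointing down it reaches from about 0.325 to 0.85 m from the base axis. Payload 4.4 kg.
Tool frame: the origin (TCP) lies on the centre line of the jaws, within the pads' length; the fingertips stand 19 mm ahead of it and the grasp point (between the pads) is the TCP; y points along the fingers, x is the direction in which the jaws open and shut, and the axes are right-handed (so a half turn about y gives the same grasp; the last joint's range is limited). The gripper opens to 94 mm and grips with 3 to 60 N. Pads are 16 mm wide; open, the fingers measure 119 mm over their backs; the gripper's body (75 mm by 177 mm) begins 78 mm behind the grasp point.
Start: joints at [-0.15, 0.207, 1.542, -0, 1.393, -0.15], TCP at [0.575, -0, 0.224] pointing down, gripper open.
Joint ranges: [-2.73, 2.73], [-0.86, 2.22], [0.23, 2.46], [-1.11, 4.25], [0.08, 2.63], [-2.82, 2.82]. Speed limits (rad/s): [2.79, 2.79, 3.14, 3.14, 3.14, 3.14].

### API

Orientations are given as a unit quaternion [w, x, y, z].
In Python, from bench import * gives the robot as it stands.
- The arm moves only by the tool send_rows, never from a script. Its argument "steps" is a list that holds one entry, the list of rows, each a list of 7 numbers: the finger opening in cm, from 0 to 9.4, then the shift along the tool's x, y, z in cm, then the turn, a rotation vector about the tool's x, y, z in degrees. A call has 1 to 10 rows; each row shifts and turns the commanded pose from where the row before left it, along the tool's axes as they then stand; what a row does not reach is not made up. A row lasts 1/12 s, in which the tool goes at most 41.7 mm and 7.16 degrees, less where a joint would pass 70% of its speed; a pose out of reach is approached as far as the arm can. A call with a gripper value outside its range is refused whole. The fingers move at their own pace and stop on an object; "grip_force" is the grip in N (left out, the last holds). Time passes only in rows, so rows that do not move let the fingers close. It gives the time, the measured TCP pose, the force and the opening at its end, in the units of the state.
- read_state(): the state, without advancing time (a new reading comes with each control period).
- capture(name): name is "scene" or "side" or "wrist"; returns the picture (480x640x3 uint8, red, green, blue); there is no depth.
- get_calibration(name): a dict with "fx", "fy", "cx", "cy" (pixels), "R" (3x3) and "t" (3): a world point X has camera coordinates R X + t. Camera axes: x right, y down, z forward; pixel columns grow to the right and rows downward; lengths in m; the calibration is good to about 2 mm. A picture is of the moment at which its call begins: read the wrist's pose just before it. get_calibration takes no time and is no camera call; for the wrist camera it gives the pose at the moment of the call.
- close_job(): hands the job in, once; it reports no verdict.
The state is a dict: "clock": time; "joints": joint angles; "joint_velocities": joint speeds; "tau": joint torques, N m; "tcp_pos": TCP position; "tcp_rot": TCP orientation; "ft_force": force on the tool from outside, world axes, zero at the start; "torque": the same for the moment, N m; "width": finger opening in m.
Only numpy, scipy, OpenCV 4.12 (cv2) and the standard library are available. Lean on these libraries where they do the work, as an engineer would, in place of code of your own. Each camera call takes 0.05 s, during which the arm holds its last target. There are 200 camera calls.

### The job

One of the three identical white screw-lid canisters on the bench holds the steel calibration weight; the other two are empty, and only their weight in the hand tells which. Lift them to find the loaded one and set that one down gently, upright, in the middle of the balance's pan; the empty ones must end up standing where they stood.

Things in the scene. Friction and masses are not known exactly. Their poses are not given: they have to be found in the camera images.
- can_a_mid (a point): closed upright canister, one of three alike: white plastic, screw lid over a grey band; 80 mm high, body 56 mm across, lid (top 12 mm) 59 mm. This point: its centre, 40 mm over its underside; z its axis. Weighs 0.07 kg empty, 0.43 to 0.56 kg loaded (any of the three). A 20 to 30 N grip is harmless. Dropper bottles up to 85 mm high stand beside it in y; there is finger room along x.
- can_b_mid (a point): closed upright canister, one of three alike: white plastic, screw lid over a grey band; 80 mm high, body 56 mm across, lid (top 12 mm) 59 mm. This point: its centre, 40 mm over its underside; z its axis. Weighs 0.07 kg empty, 0.43 to 0.56 kg loaded (any of the three). A 20 to 30 N grip is harmless. Dropper bottles up to 85 mm high stand beside it in y; there is finger room along x.
- can_c_mid (a point): closed upright canister, one of three alike: white plastic, screw lid over a grey band; 80 mm high, body 56 mm across, lid (top 12 mm) 59 mm. This point: its centre, 40 mm over its underside; z its axis. Weighs 0.07 kg empty, 0.43 to 0.56 kg loaded (any of the three). A 20 to 30 N grip is harmless. Dropper bottles up to 85 mm high stand beside it in y; there is finger room along x.
- balance: white laboratory balance fixed on the bench, 220 x 170 mm, 55 mm high, a small display on its near side and a round steel pan 130 mm across on top. The origin is the middle of the pan's flat top (55 mm above the bench); nothing on the balance rises above it; z is up. The pan does not give way noticeably.
Things that resemble listed ones, but are neither listed nor needed, are in the scene too. What is shaped like the part that bears can_c_mid but purple is not meant. What is shaped like the part that bears can_a_mid but blue or purple is not meant.

How it is judged:
At the end, for the whole second after the job is handed in: the loaded canister stands at rest on the balance (pressing on it with more than 2.5 N by its own weight), its centre within 30 mm of the pan's middle and upright within 10 degrees; the two empty canisters stand upright (within 10 degrees) within 40 mm of where they started (((horizontal distance between can_a_mid and balance below 0.03 m and contact force between can_a and balance above 2.5 N and angle between each of can_a_mid, can_b_mid, can_c_mid's own z axis and vertical below 0.17 rad and linear speed of can_a below 0.02 m/s and distance of each of can_b_mid, can_c_mid from where it was at the start of the episode below 0.04 m) or (horizontal distance between can_b_mid and balance below 0.03 m and contact force between can_b and balance above 2.5 N and angle between each of can_b_mid, can_a_mid, can_c_mid's own z axis and vertical below 0.17 rad and linear speed of can_b below 0.02 m/s and distance of each of can_a_mid, can_c_mid from where it was at the start of the episode below 0.04 m) or (horizontal distance between can_c_mid and balance below 0.03 m and contact force between can_c and balance above 2.5 N and angle between each of can_c_mid, can_a_mid, can_b_mid's own z axis and vertical below 0.17 rad and linear speed of can_c below 0.02 m/s and distance of each of can_a_mid, can_b_mid from where it was at the start of the episode below 0.04 m))); the robot touches nothing.
It fails at once if a canister is let fall onto the balance from more than about 18 mm (reaching 0.6 m/s unheld) ((horizontal distance between can_a_mid and balance below 0.08 m and contact force between the fingers and can_a below 0.5 N and linear speed of can_a above 0.6 m/s) or (horizontal distance between can_b_mid and balance below 0.08 m and contact force between the fingers and can_b below 0.5 N and linear speed of can_b above 0.6 m/s) or (horizontal distance between can_c_mid and balance below 0.08 m and contact force between the fingers and can_c below 0.5 N and linear speed of can_c above 0.6 m/s)).
It fails at once if a canister is pressed or slammed on the balance with more than 60 N (contact force between any of can_a, can_b, can_c and balance above 60 N).
It also fails if it takes over 69 s, if anything falls off the work surface, if the arm or the gripper's body presses on something with over 40 N, if the wrist force passes 120 N, or if a joint passes its speed limit or range.

## Working session

There is one attempt and no reset: what is moved stays moved. The work goes in short steps, Python scripts to look and compute and a tool call to move; the robot and the scene stay as the last step left them, time stands still between calls to the robot, and variables do not carry over. Pictures are saved under pics/ and viewed, about 8 in all and at most 12, crops included, and the job is handed in when it is done.

Besides the shell and the picture viewer there is one more tool, called after "Call:" as name(argument=value, ...) on one line, values as JSON. send_rows: Moves the arm, as the interface text tells. Its arguments: {"type":"object","properties":{"steps":{"type":"array"},"grip_force":{"type":"number"}},"required":["steps"]}

```bash
mkdir -p pics; python3 - <<'E'
from bench import *
import cv2
s=read_state();print(s)
for n in("scene","side"):
    im=capture(n);cv2.imwrite(f"pics/{n}0.png",im[:,:,::-1]);c=get_calibration(n);print(n,c)
E
```

```text
{'clock': 0.0, 'joints': array([-1.50517870e-01,  2.07421757e-01,  1.54292293e+00, -8.93241115e-06,
        1.39350197e+00, -1.50484859e-01]), 'joint_velocities': array([ 0.00113789, -0.00115917,  0.00029843,  0.00095375, -0.00177138,
       -0.0007687 ]), 'tau': array([-8.39226868e-05, -3.70882022e+01, -2.81415099e+01,  6.96549774e-02,
        3.60915181e-02, -1.71865345e-04]), 'tcp_pos': array([5.74243911e-01, 9.02108685e-05, 2.23304487e-01]), 'tcp_rot': array([ 0.70722274, -0.70698992,  0.00079948,  0.00077726]), 'ft_force': array([ 0.34789713, -0.50859171, -0.05435489]), 'torque': array([ 0.04940457, -0.06776468, -0.012467  ]), 'width': 0.09379484292470622}
scene {'fx': 441.10147830886064, 'fy': 441.10147830886064, 'cx': 324.6133300626162, 'cy': 243.31015940444072, 'R': array([[ 0.61197995,  0.7908563 ,  0.00518196],
       [ 0.68396269, -0.52595113, -0.50553976],
       [-0.39708385,  0.31292447, -0.86278775]]), 't': array([-0.33574475, -0.29809863,  1.28254381])}
side {'fx': 444.17955443137015, 'fy': 444.17955443137015, 'cx': 319.2301216815101, 'cy': 251.69221648019717, 'R': array([[ 0.99494666, -0.09744726,  0.02419053],
       [-0.02863788, -0.50634465, -0.86185554],
       [ 0.09623421,  0.85680752, -0.5065766 ]]), 't': array([-0.50060746,  0.0632905 ,  0.88470587])}
```

View pics/scene0.png

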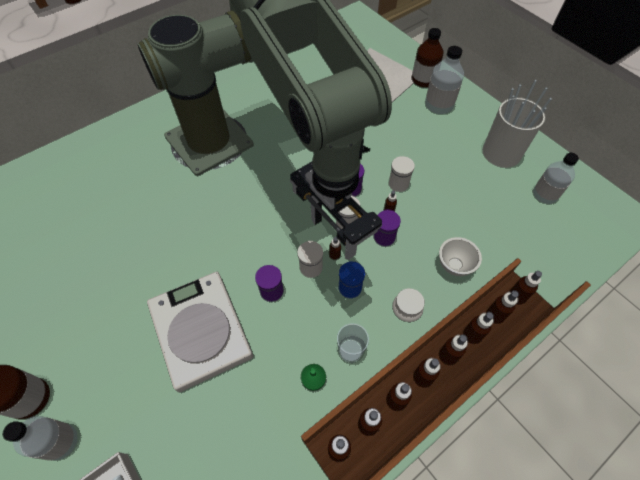

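View pics/side0.png

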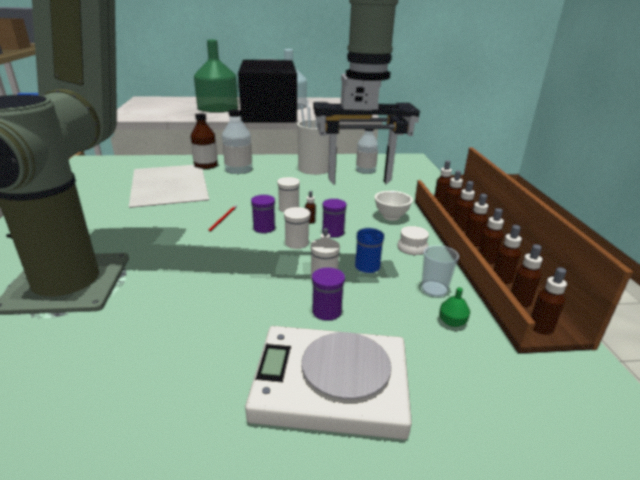

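The three white lidded canisters are at side (289,190), (297,228) and (325,258), and at scene (401,173), (348,215) and (311,258). The purple and blue jars and the flat white jar at side (414,240) are decoys. Next I take an enlarged side crop and a wrist view.

```bash
cat > h.py <<'E'
from bench import *
import numpy as np, cv2
def ray(n,u,v,z,c=None):
    c=c or get_calibration(n);R=np.array(c["R"]);t=np.array(c["t"])
    d=R.T@np.array([(u-c["cx"])/c["fx"],(v-c["cy"])/c["fy"],1]);o=-R.T@t
    return o+d*(z-o[2])/d[2]
E
python3 - <<'E'
from h import *
im=cv2.imread("pics/side0.png")[165:315,220:380]
a=cv2.resize(im,None,fx=3.5,fy=3.5,interpolation=cv2.INTER_CUBIC)
cv2.imwrite("pics/crop.png",a)
w=capture("wrist");cv2.imwrite("pics/w0.png",w[:,:,::-1]);print(get_calibration("wrist"))
for n,l in(("side",[(289,182),(297,215),(325,247)]),("scene",[(402,165),(348,211),(310,250)])):
    for p in l: print(n,p,ray(n,*p,.08).round(3))
print("pan",ray("side",346,366,.055),ray("scene",198.5,332,.055))
E
```

```text
{'fx': 379.2861346169188, 'fy': 379.2861346169188, 'cx': 314.90505407382557, 'cy': 241.62564750404292, 'R': array([[ 9.99999027e-01, -5.88969484e-04, -1.26466338e-03],
       [-2.65497476e-04, -9.70290820e-01,  2.41941429e-01],
       [-1.36958738e-03, -2.41940858e-01, -9.70290032e-01]]), 't': array([-0.57496965, -0.02560782,  0.38870535])}
side (289, 182) [0.453 0.324 0.08 ]
side (297, 215) [0.463 0.125 0.08 ]
side (325, 247) [ 0.51  -0.022  0.08 ]
scene (402, 165) [0.451 0.327 0.08 ]
scene (348, 211) [0.478 0.126 0.08 ]
scene (310, 250) [ 0.508 -0.012  0.08 ]
pan [ 0.50889633 -0.31890578  0.055     ] [ 0.51258556 -0.31029339  0.055     ]
```

View pics/crop.png

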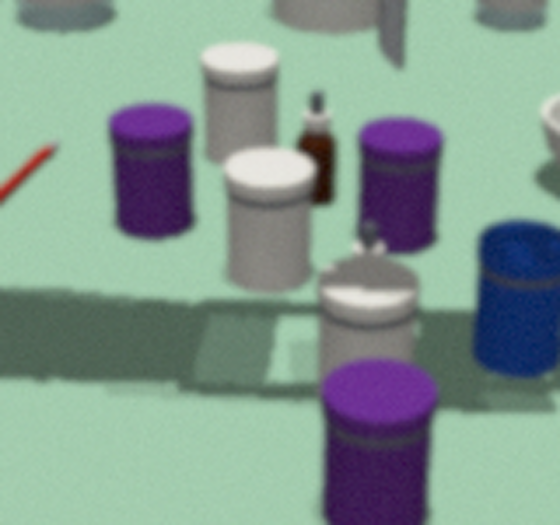

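View pics/w0.png

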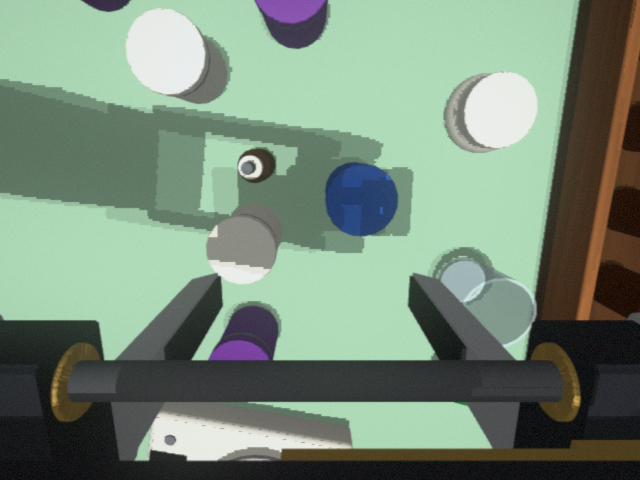

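Side crop: the far canister is beside the dropper, the middle one is at about (297,215), and the near one is partly hidden by a purple decoy. Wrist view: the near lid is at (242,246), the middle lid at (167,52), the dropper at (256,166), the blue decoy at (362,200), and the flat jar at (500,110).

```bash
python3 - <<'E'
from h import *
for n,u,v,z in [("wrist",242,247,.08),("wrist",167,52,.08),("wrist",256,166,.085),("wrist",362,200,.08)]: print(u,v,ray(n,u,v,z).round(3))
for n,f,boxs in(("side","side0",[(270,170,310,210),(278,200,318,250)]),("scene","scene0",[(385,150,420,195)]),("wrist","w0",[(110,0,230,110)])):
    im=cv2.imread(f"pics/{f}.png");h=cv2.cvtColor(im,cv2.COLOR_BGR2HSV)
    for x0,y0,x1,y1 in boxs:
        m=((h[...,1]<45)&(h[...,2]>180)).astype(np.uint8)[y0:y1,x0:x1]
        c=max(cv2.findContours(m,0,2)[0],key=cv2.contourArea);x,y,w,hh=cv2.boundingRect(c);print(n,x+x0,y+y0,w,hh,cv2.fitEllipse(c))
        if n=="wrist":
            e=cv2.fitEllipse(c)[0];print(ray(n,e[0]+x0,e[1]+y0,.08))
for n,f,(x0,y0,x1,y1) in(("side","side0",(295,325,400,405)),("scene","scene0",(160,295,238,370))):
    g=cv2.imread(f"pics/{f}.png")[y0:y1,x0:x1];m=cv2.inRange(cv2.cvtColor(g,cv2.COLOR_BGR2GRAY),110,185)
    c=max(cv2.findContours(m,0,2)[0],key=cv2.contourArea);c=cv2.convexHull(c);e=cv2.fitEllipse(c);print(n,e,ray(n,e[0][0]+x0,e[0][1]+y0,.055))
E
```

```text
242 247 [ 0.515 -0.011  0.08 ]
167 52 [0.467 0.136 0.08 ]
256 166 [0.53  0.055 0.085]
362 200 [0.613 0.028 0.08 ]
side 276 176 25 10 ((17.982067108154297, 10.396507263183594), (9.078794479370117, 23.882797241210938), 89.3479232788086)
side 282 206 27 13 ((18.017391204833984, 12.12348461151123), (11.698280334472656, 25.7572021484375), 88.04405975341797)
scene 393 157 21 16 ((17.82475471496582, 14.145524024963379), (14.844480514526367, 20.82223129272461), 98.28483581542969)
wrist 125 8 80 88 ((54.568599700927734, 50.705955505371094), (77.58819580078125, 87.7181625366211), 158.82843017578125)
[0.4652643  0.13725363 0.08      ]
side ((50.86286163330078, 42.02949905395508), (74.7924575805664, 89.73003387451172), 98.16387939453125) [ 0.50840171 -0.32088105  0.055     ]
scene ((38.71635818481445, 38.04734802246094), (60.21412658691406, 67.29785919189453), 57.159488677978516) [ 0.51488428 -0.31107495  0.055     ]
```

Call:
send_rows(steps=[[[9.4,-3.0,0,-0.6,0,0,0],[9.4,-3.1,0,-0.6,0,0,0],[9.4,0,3.5,0,0,0,0],[9.4,0,3.5,0,0,0,0],[9.4,0,3,0,0,0,0],[9.4,0,0,0,0,0,0],[9.4,0,0,0,0,0,0]]], grip_force=25)

```text
clock: 0.73
tcp_pos: [0.5122, -0.0117, 0.1229]
tcp_rot: [0.707, -0.707, 0.002, 0.002]
ft_force: [0.6, 0.4, -0.2]
width: 0.0942
```

```bash
python3 - <<'E'
from h import *
s=read_state();print(s["tcp_pos"],s["ft_force"])
w=capture("wrist");cv2.imwrite("pics/w1.png",w[:,:,::-1])
E
```

```text
[ 0.51223967 -0.01168773  0.12289461] [ 0.6159666   0.36880677 -0.19546049]
```

View pics/w1.png

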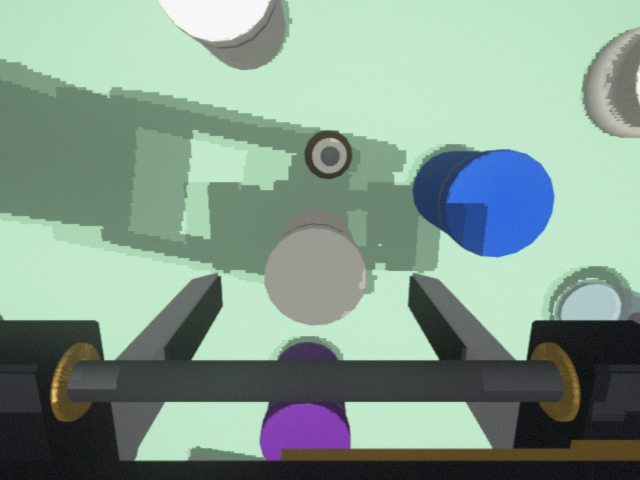

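Lid at (316,273), centred between the fingers in x. I compute its y next.

```bash
python3 - <<'E'
from h import *
print(ray("wrist",316,273,.08),ray("wrist",327,155,.085),ray("wrist",305,430,.08))
E
```

```text
[ 0.5157368  -0.01243058  0.08      ] [0.52134092 0.05278823 0.085     ] [ 0.50878908 -0.11696546  0.08      ]
```

Call:
send_rows(steps=[[[9.4,0.3,2.7,0,0,0,0],[9.4,0,2.7,0,0,0,0],[9.4,0,2.7,0,0,0,0],[9.4,0,0,0,0,0,0],[5,0,0,0,0,0,0],[5,0,0,0,0,0,0],[5,0,0,0,0,0,0],[5,0,0,0,0,0,0],[5,0,0,0,0,0,0],[5,0,0,0,0,0,0]]], grip_force=25)

```text
clock: 1.62
tcp_pos: [0.5176, -0.0121, 0.0445]
tcp_rot: [-0.707, 0.707, 0.001, 0.0]
ft_force: [-1.2, -0.6, 4.7]
width: 0.0584
```

Call:
send_rows(steps=[[[5,0,0,0,0,0,0],[5,0,-1,0,0,0,0],[5,0,-1,0,0,0,0],[5,0,-1,0,0,0,0],[5,0,0,0,0,0,0],[5,0,0,0,0,0,0],[5,0,0,0,0,0,0],[5,0,0,0,0,0,0]]])

```text
clock: 2.28
tcp_pos: [0.5165, -0.0119, 0.073]
tcp_rot: [0.707, -0.707, 0.0, 0.0]
ft_force: [-0.4, 0.4, -0.6]
width: 0.0584
```

```bash
python3 - <<'E'
from h import *
for i in range(3):
    w=capture("wrist");s=read_state();print(s["ft_force"],s["width"],s["tcp_pos"],s["tau"][1:3])
E
```

```text
[ 0.58658999 -0.77697839 -0.10481852] 0.05848786418498764 [ 0.5164658  -0.011914    0.07291043] [-35.11754751 -23.54455948]
[-0.34865893 -0.11587251 -1.76394247] 0.058194172068877996 [ 0.51646411 -0.01189889  0.0728612 ] [-35.04689813 -23.47786725]
[-1.06684542 -0.39486103 -1.31545795] 0.058623413692508 [ 0.51653746 -0.01191007  0.07290716] [-34.99116898 -23.43344092]
```

```bash
python3 - <<'E'
from h import *
w=capture("wrist");d=capture("side")
a=cv2.resize(w[150:450,100:540],(560,382));b=cv2.resize(d[150:340,220:440],(442,382))
cv2.imwrite("pics/w2.png",np.hstack([a,b])[:,:,::-1][:, -800:])
E
```

```text
(no output)
```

View pics/w2.png

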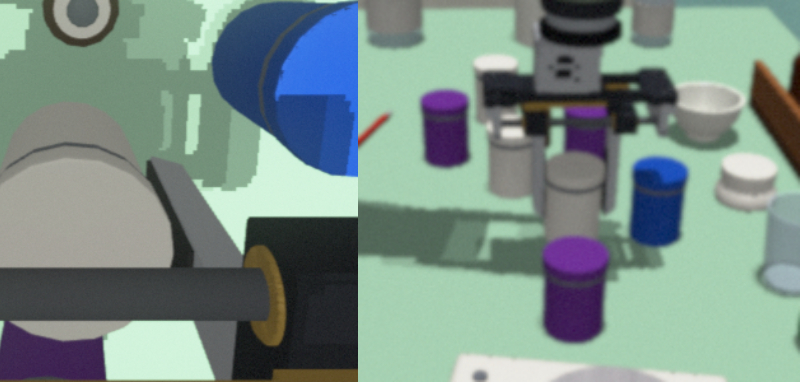

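Side crop: the can is clear of the bench, its lid about 15 px higher than before. The lift force is only about −1 N, so this canister is empty. I set it back and go to the middle one.

Call:
send_rows(steps=[[[5,0,1.5,0,0,0,0],[5,0,1.0,0,0,0,0],[5,0,0.4,0,0,0,0],[5,0,0,0,0,0,0],[9.4,0,0,0,0,0,0],[9.4,0,0,0,0,0,0],[9.4,0,0,0,0,0,0],[9.4,0,0,0,0,0,0],[9.4,0,0,0,0,0,0]]])

```text
clock: 3.28
tcp_pos: [0.517, -0.012, 0.0444]
tcp_rot: [0.707, -0.707, 0.0, 0.0]
ft_force: [0.7, -0.1, 0.5]
width: 0.0884
```

Call:
send_rows(steps=[[[9.4,0,-3,0,0,0,0],[9.4,0,-4,0,0,0,0],[9.4,0,-2.5,0,0,0,0],[9.4,-1,0,3.5,0,0,0],[9.4,-1.4,0,3.8,0,0,0],[9.4,-1.4,0,3.8,0,0,0],[9.4,-1.3,0,3.8,0,0,0],[9.4,0,0,0,0,0,0],[9.4,0,0,0,0,0,0],[9.4,0,0,0,0,0,0]]])

```text
clock: 4.12
tcp_pos: [0.4662, 0.1368, 0.1395]
tcp_rot: [-0.707, 0.707, 0.001, -0.0]
ft_force: [0.6, 0.4, 0.3]
width: 0.0942
```

```bash
python3 - <<'E'
from h import *
s=read_state();print(s["tcp_pos"],s["ft_force"])
w=capture("wrist");cv2.imwrite("pics/w3.png",w[:,:,::-1])
h=cv2.cvtColor(w,cv2.COLOR_RGB2HSV);m=((h[...,1]<35)&(h[...,2]>90)).astype(np.uint8)
for c in cv2.findContours(m,0,2)[0]:
    if cv2.contourArea(c)>1500:e=cv2.fitEllipse(c);print(cv2.boundingRect(c),e,ray("wrist",*e[0],.08))
E
```

```text
[0.46622953 0.13678208 0.13954131] [0.55155446 0.4397593  0.27189523]
(466, 402, 53, 46) ((491.9917297363281, 406.7026672363281), (42.680721282958984, 85.46649169921875), 157.315673828125) [0.58540697 0.03675395 0.08      ]
(340, 402, 82, 47) ((373.8808898925781, 403.9907531738281), (72.28746795654297, 126.9131088256836), 163.50192260742188) [0.50654696 0.03899769 0.08      ]
(112, 402, 52, 58) ((143.06549072265625, 389.60699462890625), (43.17730712890625, 136.7803192138672), 18.09064483642578) [0.35426917 0.05022307 0.08      ]
(413, 273, 102, 87) ((485.4128112792969, 350.1048583984375), (30.197505950927734, 207.0209197998047), 140.4267120361328) [0.57649418 0.07867767 0.08      ]
(116, 273, 102, 87) ((57.17253112792969, 453.80859375), (35.78175735473633, 482.4603576660156), 40.03105163574219) [ 2.89402286e-01 -2.61685246e-04  8.00000000e-02]
(593, 239, 47, 84) ((639.8577880859375, 279.7151184082031), (79.95169067382812, 96.1648941040039), 66.32122802734375) [0.66558293 0.1261769  0.08      ]
(263, 201, 97, 108) ((310.9606018066406, 256.47381591796875), (93.14511108398438, 105.84037017822266), 2.000810146331787) [0.46506699 0.14123515 0.08      ]
```

View pics/w3.png

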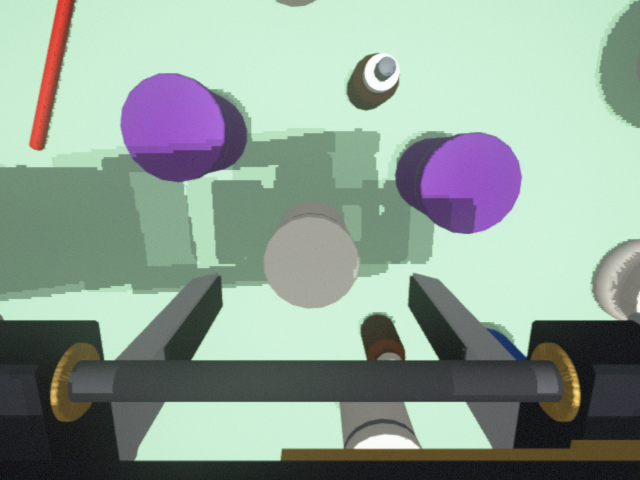

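The middle lid is at (311,261), centred, giving (0.465, 0.138). The purple jars at (175,127) and (470,183) clear the fingers. I lower, grip and lift.

Call:
send_rows(steps=[[[9.4,-0.1,3.5,0.1,0,0,0],[9.4,0,3.5,0,0,0,0],[9.4,0,2.6,0,0,0,0],[9.4,0,0,0,0,0,0],[5,0,0,0,0,0,0],[5,0,0,0,0,0,0],[5,0,0,0,0,0,0],[5,0,0,0,0,0,0],[5,0,0,0,0,0,0],[5,0,0,0,0,0,0]]])

```text
clock: 5.0
tcp_pos: [0.4649, 0.1381, 0.0445]
tcp_rot: [0.707, -0.707, -0.0, 0.0]
ft_force: [-1.8, 0.4, 7.2]
width: 0.0581
```

Call:
send_rows(steps=[[[5,0,0,0,0,0,0],[5,0,-1,0,0,0,0],[5,0,-1,0,0,0,0],[5,0,-1,0,0,0,0],[5,0,0,0,0,0,0],[5,0,0,0,0,0,0],[5,0,0,0,0,0,0],[5,0,0,0,0,0,0]]])

```text
clock: 5.67
tcp_pos: [0.4644, 0.1379, 0.0729]
tcp_rot: [-0.707, 0.707, -0.0, -0.0]
ft_force: [-0.2, -0.3, -5.1]
width: 0.0584
```

```bash
python3 - <<'E'
from h import *
for i in range(4):
    w=capture("wrist");s=read_state();print(s["ft_force"],s["width"],s["tcp_pos"])
cv2.imwrite("pics/w4.png",w[:,:,::-1])
E
```

```text
[-0.51901676 -0.31410038 -3.83197747] 0.058635921804542114 [0.46435565 0.13790364 0.07283998]
[-0.78478814  0.34374833 -3.99900281] 0.05862688153836772 [0.46441967 0.13791724 0.07284612]
[-0.10947137 -0.35038654 -4.85175249] 0.05824450887878715 [0.46450703 0.13793386 0.07289057]
[ 0.2213294   0.43380735 -4.32827189] 0.0588244245769749 [0.46460045 0.13792032 0.07295636]
```

The middle canister reads about 4.4 N, so it is the loaded one. The pan estimate is (0.515, −0.312) with tolerance to spare. I lift high and carry it over.

Call:
send_rows(steps=[[[5,0,-2,0,0,0,0],[5,0,-3,0,0,0,0],[5,0,-3,0,0,0,0],[5,0,-3,0,0,0,0],[5,0.2,0,-1.5,0,0,0],[5,0.3,0,-2.5,0,0,0],[5,0.3,0,-3,0,0,0],[5,0.3,0,-3,0,0,0],[5,0.3,0,-3,0,0,0],[5,0.3,0,-3,0,0,0]]], grip_force=30)

```text
clock: 6.7
tcp_pos: [0.4816, -0.0232, 0.1831]
tcp_rot: [0.707, -0.707, 0.0, 0.0]
ft_force: [0.3, 0.1, -5.3]
width: 0.0583
```

Call:
send_rows(steps=[[[5,0.4,0,-3,0,0,0],[5,0.4,0,-3,0,0,0],[5,0.4,0,-3,0,0,0],[5,0.4,0,-3,0,0,0],[5,0.4,0,-3,0,0,0],[5,0.4,0,-3,0,0,0],[5,0.4,0,-3,0,0,0],[5,0.3,0,-3,0,0,0],[5,0.3,0,-3,0,0,0],[5,0,0,-1.9,0,0,0]]])

```text
clock: 7.53
tcp_pos: [0.516, -0.3142, 0.1828]
tcp_rot: [-0.707, 0.708, -0.001, 0.001]
ft_force: [0.1, 0.4, -3.9]
width: 0.058
```

Call:
send_rows(steps=[[[5,0,0,0,0,0,0],[5,0,1.5,0,0,0,0],[5,0,1.5,0,0,0,0],[5,0,1,0,0,0,0],[5,0,0,0,0,0,0],[5,0,0,0,0,0,0]]])

```text
clock: 8.03
tcp_pos: [0.5153, -0.3099, 0.1422]
tcp_rot: [0.708, -0.706, 0.001, 0.001]
ft_force: [0.1, -0.1, -5.2]
width: 0.0589
```

```bash
python3 - <<'E'
from h import *
s=read_state();print(s["tcp_pos"],s["ft_force"],s["width"])
a=capture("scene")[170:430,110:400];b=capture("side")[210:440,220:440]
a=cv2.resize(a,(435,390));b=cv2.resize(b,(364,390))
cv2.imwrite("pics/p.png",np.hstack([a,b])[:,:,::-1])
E
```

```text
[ 0.51531386 -0.30991742  0.14223903] [ 0.08373948 -0.14615228 -5.16898559] 0.05886773339756797
```

View pics/p.png

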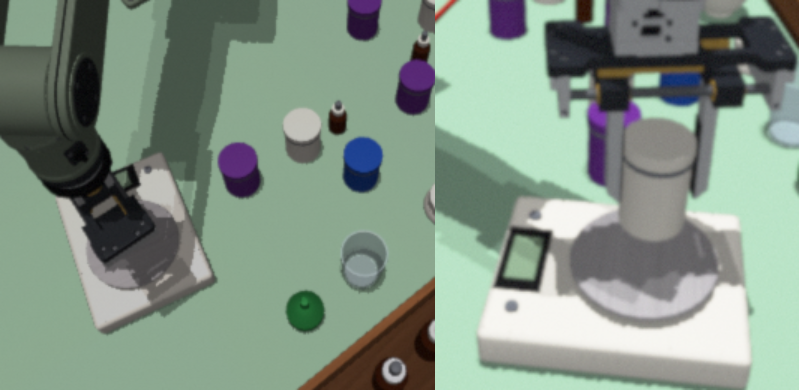

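The can hangs upright over the pan. I lower it to just short of contact.

Call:
send_rows(steps=[[[5,0,1.5,-0.1,0,0,0],[5,0,1.2,0,0,0,0],[5,0,0.8,0,0,0,0],[5,0,0.3,0,0,0,0],[5,0,0,0,0,0,0],[5,0,0,0,0,0,0],[5,0,0.2,0,0,0,0],[5,0,0.1,0,0,0,0],[5,0,0,0,0,0,0],[5,0,0,0,0,0,0]]])

```text
clock: 8.97
tcp_pos: [0.5161, -0.3121, 0.1027]
tcp_rot: [-0.707, 0.707, 0.0, 0.0]
ft_force: [0.7, -0.4, -4.3]
width: 0.0587
```

Call:
send_rows(steps=[[[5,0,0.1,0,0,0,0],[5,0,0.1,0,0,0,0],[5,0,0.1,0,0,0,0],[5,0,0,0,0,0,0],[5,0,0,0,0,0,0]]])

```text
clock: 9.38
tcp_pos: [0.5161, -0.3122, 0.1002]
tcp_rot: [-0.707, 0.707, 0.0, 0.0]
ft_force: [-2.0, 1.3, 0.9]
width: 0.0585
```

The force went from −4.3 to +0.9 N, so it rests on the pan. I release and rise.

Call:
send_rows(steps=[[[9.4,0,0,0,0,0,0],[9.4,0,0,0,0,0,0],[9.4,0,0,0,0,0,0],[9.4,0,0,0,0,0,0],[9.4,0,0,0,0,0,0],[9.4,0,0,0,0,0,0],[9.4,0,-2,0,0,0,0],[9.4,0,-3,0,0,0,0],[9.4,0,-4,0,0,0,0],[9.4,0,-4,0,0,0,0]]])

```text
clock: 10.22
tcp_pos: [0.5152, -0.3113, 0.2296]
tcp_rot: [0.708, -0.706, 0.001, 0.001]
ft_force: [1.3, -0.6, -0.4]
width: 0.0938
```

Call:
send_rows(steps=[[[9.4,0,-2,-4,0,0,0],[9.4,0,0,-4,0,0,0],[9.4,0,0,-4,0,0,0],[9.4,0,0,0,0,0,0],[9.4,0,0,0,0,0,0],[9.4,0,0,0,0,0,0]]])

```text
clock: 10.72
tcp_pos: [0.5157, -0.4288, 0.2473]
tcp_rot: [0.708, -0.707, 0.0, 0.0]
ft_force: [-0.9, 0.6, -1.4]
width: 0.094
```

```bash
python3 - <<'E'
from h import *
s=read_state();print(s["clock"],s["tcp_pos"],s["ft_force"],s["width"])
a=capture("wrist");b=capture("side")[150:440,220:440]
cv2.imwrite("pics/f.png",np.hstack([cv2.resize(a,(500,375)),cv2.resize(b,(285,375))])[:,:,::-1])
import json;c=get_calibration("wrist");json.dump({k:np.array(v).tolist() for k,v in c.items()},open("c.json","w"))
E
```

```text
10.7167 [ 0.51574518 -0.42878435  0.24729891] [-0.93414351  0.5507949  -1.36420645] 0.09401685239466247
```

View pics/f.png

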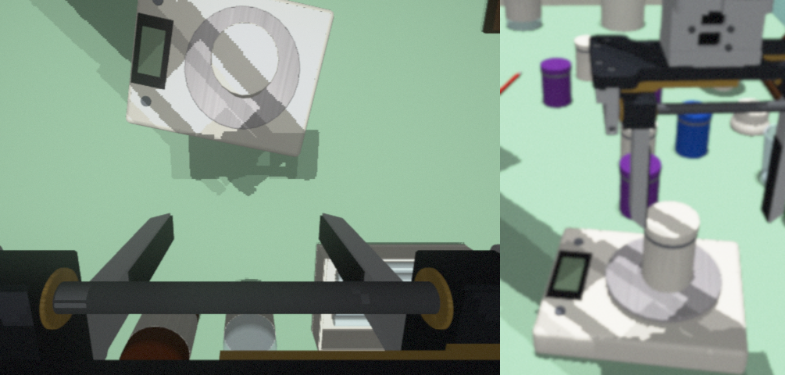

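The can stands upright on the pan: lid at (314,74) and pan centre at (310,86) in full wrist pixels. I check the offset and hand in if it is under 20 mm.

```bash
python3 - <<'E'
from h import *
c=ray("wrist",314,74.5,.135);p=ray("wrist",310,86,.055);d=np.hypot(*(c-p)[:2]);print(c,p,d,read_state()["clock"])
if d<.02: print(close_job())
E
```

```text
[ 0.51632808 -0.31212497  0.135     ] [ 0.5126793  -0.30754591  0.055     ] 0.005855033653210808 10.8167
the job is handed in; nothing more can be done
None
```

The loaded canister is the middle one of the row, about (0.465, 0.138). It stands upright on the pan, about 6 mm from its middle (limit 30 mm), and I handed the job in at 10.8 s.

- **Weighing:** the near canister pulled about 1 N when lifted, so it is empty, and I put it back at its own spot. The middle one pulled about 4.4 N (roughly 0.45 kg), so it is the loaded one. I never lifted or touched the far one.
- **Placing:** on setting down, the wrist force went from −4.3 N to +0.9 N, so the can was resting on the pan before I released it. After release, the wrist and side views showed it upright, with the arm clear.
- **Not checked or disagreeing:**
  - I judged the near canister's return from the commanded pose and the pictures, and did not measure it again.
  - The finger opening read 58.4 mm against a 56 mm body, so the pads probably caught the lid edge; both held canisters stayed steady.
  - My first two pan estimates, from the side and scene cameras, differed by about 10 mm. The last wrist view put the pan's middle at (0.513, −0.308).

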